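Clamp the jar and unscrew its tight cap

ROBOT

A 7-joint arm with a two-finger parallel gripper is mounted at the origin on a cart in front of the work surface, level with it; the furniture and walls round the work are solid. World frame = base frame: x ahead of the robot, y to its left, z up, the work surface at z = 0. Lengths are in m, angles in rad, forces in N, time in s.
With the tool pointing down it reaches from about 0.425 to 0.925 m from the base axis. Payload 6.8 kg.
Tool frame: the origin (TCP) lies at the very end of the fingers, on their centre line; the grasp point (between the pads) lies 19 mm behind it; z points along the fingers, y is the line along which they close (so a half turn about z gives the same grasp; the last joint's range is limited). The gripper opens to 85 mm and grips with 20 to 120 N. Pads are 22 mm wide; open, the fingers measure 114 mm over their backs; the gripper's body (76 mm by 85 mm) begins 54 mm behind the grasp point. The pads swing forward as they close: fully open they stand 13 mm farther back than shut.
Start: joints at [1.118, 0.477, 0.022, 1.555, -0.011, 1.109, -0.083], TCP at [0.228, -0.635, 0.205] pointing down, gripper open.
Joint ranges: [-2.96, 2.96], [-0.34, 2.1], [-1.41, 1.46], [0.24, 2.44], [-1.37, 4.51], [0.17, 1.92], [-2.96, 2.96]. Speed limits (rad/s): [2.39, 2.39, 3.14, 3.14, 3.14, 3.14, 3.14].

INTERFACE

Orientations are given as a unit quaternion [w, x, y, z].
In Python, from station import bot gives the robot as it stands.
- The arm moves only by the tool jog_arm, never from a script. Its argument "motion" is a list of rows, each a list of 7 numbers: the turn, a rotation vector about the tool's x, y, z in rad, then the shift along the tool's x, y, z in mm, then the finger opening in mm, from 0 to 85.4. A call has 1 to 10 rows; each row is the pose to reach, as a shift and turn from the pose commanded when the call began, along the tool's axes at that moment; what a row does not reach only later rows make up. A row lasts 1/8 s, in which the tool goes at most 62.5 mm and 10.7 degrees, less where a joint would pass 70% of its speed; a pose out of reach is approached as far as the arm can. A call with a gripper value outside its range is refused whole. The fingers move at their own pace and stop on an object; "grip_force" is the grip in N (left out, the last holds). Time passes only in rows, so rows that repeat a pose let the fingers close. It gives the time, the measured TCP pose, the force, the opening and the grip force at its end, in the units of the state.
- bot.get_obs(): the state, without advancing time (a new reading comes with each control period).
- bot.read_camera(name): name is "scene" or "top" or "wrist"; returns a dict with "pixels" (420x560x3 uint8, red, green, blue), "camera_matrix" (3x3 intrinsics, pixels), "T" (4x4, takes a point from camera to world coordinates); the wrist camera has in their place "tool_from_camera" (4x4, takes a point from camera to tool coordinates, whose origin is the TCP and whose axes are the flange's). Camera axes: x right, y down, z forward; pixel columns grow to the right and rows downward; lengths in m; the calibration is good to about 2 mm. The wrist camera is an equidistant fisheye: a pixel r from the principal point sees the ray r / f radians off the axis. A picture is of the moment at which its call begins: read the wrist's pose just before it. There is no depth.
- bot.hand_in(): hands the job in; it is judged then, once.
Trained networks look in a picture, given as the dict that the camera call returned (one of the last four; its "shot" number tells which), for a name from the list of things; names that differ only in an ending like _2 or _b are one class to them, and where a whole thing is asked for, a point or a joint stands for the part that bears it (a point fixed in the world has none). Each returns a list of dicts, best first, with "score" (0 to 1); they miss things now and then, are a little off and sometimes report something else, mostly with a low value. They report only what shows in the picture. A call takes as long as a camera call.
- bot.spot_in(thing, picture): "xy" ([column, row] in pixels, amid what is visible of it).
- bot.tip_of(thing, picture): "xy" ([column, row] in pixels: a listed point, or the origin of a listed thing).
The state is a dict: "t": time; "q": joint angles; "joint_vel": joint speeds; "joint_torque": joint torques, N m; "eef_pos": TCP position; "tool_rot": TCP orientation; "contact_force": force on the tool from outside, world axes, zero at the start; "torque": the same for the moment, N m; "gripper_width": opening from 0.0 (shut) to 1.0 (fully open); "grasp_force": force on a finger pad.
Only numpy, scipy, OpenCV 4.12 (cv2) and the standard library are available. Lean on these libraries where they do the work, as an engineer would, in place of code of your own. Each camera call takes 0.05 s, during which the arm holds its last target. There are 200 camera calls.

TASK

Brace the six-sided jar in the clamp by pressing the clamp's two spring keys home one at a time, the small key first and then the large one, letting each spring back up. Then unscrew the tight cap anticlockwise, turning only until its thread lets go, without turning the jar or lifting it out of the clamp and without disturbing the things around. Finish while still holding the cap in the gripper, level and free of the jar, one to five centimetres straight above the open mouth; do not put it down or let go.

Things in the scene. Friction and masses are not known exactly. Their poses are not given: they have to be found in the camera images.
- clamp: Jar clamp fixed to the worktop: a grey base 110 (x) by 264 (y) by 30 mm high with a key at each end of its top and an aluminium jaw with a rubber face either side of the middle. Origin at the centre of its underside, z up, y along its length from the large key to the small key. The jar stands in the middle on a pad whose top is 32 mm above the origin.
- key_1_top (a point): Centre of the top of the small round black key (24 mm across) at the clamp's +y end, 58 mm above the worktop. Pressed straight down with closed fingers; its round collar is 40 mm across and 12 mm high.
- key_2_top (a point): Centre of the top of the large round black key (36 mm across) at the clamp's -y end, 58 mm above the worktop, its collar 52 mm across and 12 mm high. Pressed straight down with closed fingers.
- key_1 (a joint): How far the small key is down, m: 0 up, 0.0115 fully down. A spring pushes it back up. It drives jaw_1 in through a wedge and takes roughly 5 to 12 N; home is 10 mm or more.
- key_2 (a joint): The same for the large key, which drives jaw_2: 0 up, 0.0115 fully down, springs back, home at 10 mm or more; as its jaw finally clamps the jar it may take 10 to 20 N.
- jaw_1 (a joint): How far the jaw beside the small key has moved towards the jar, m: 0 open (6 mm from the jar), about 0.006 when it bears on the jar. It stays where it has been pushed, by friction.
- jaw_2 (a joint): The same for the jaw beside the large key.
- jar: Six-sided white ceramic jar standing in the clamp, 64 mm across flats, 74 mm across corners, body 50 mm high, sloping shoulder to 58 mm, round neck 39 mm across up to the open rim at 84 mm; mass about 0.4 kg. Loose, held only by the closed jaws. Origin at the centre of its underside, z up; two flats face the jaws.
- cap: Ribbed steel screw cap on the jar, round, 57 mm across, 24 mm high, about 0.06 kg; grip it across its side from above. Origin at the centre of its lower edge, z up; top 24 mm above it. Screwed on, the origin is 70 mm above the jar's origin (14 mm below the rim, 12 mm above the shoulder). A spring liner under it presses on the rim and makes it tight, 0.15 to 0.3 N m.
- jar_rim (a point): Centre of the jar's mouth, level with the rim. Thread: three cap lugs sit under three short right-hand ridges on the neck. Turn the cap anticlockwise seen from above: 54 degrees from its start at most frees the lugs and it lifts straight off; beyond 80 degrees they may run against the next ridge. Until they are free, lifting the cap lifts the jar.
- honey_jar: Bystander, leave alone: round jar with a white lid, 71 mm across, 110 mm high. Origin at the centre of its underside.
- flower_mug: Bystander, leave alone: white mug with a handle, 92x127x95 mm. Origin at the centre of its underside.
- garlic: Bystander, leave alone: garlic bulb, 53 mm. Origin at the centre of its underside.
- onion: Bystander, leave alone: onion, 79 mm across, 85 mm high. Origin at the centre of its underside.
- spice_jar: Bystander, leave alone: slim spice jar, 46 mm across, 106 mm high. Origin at the centre of its underside.
- fork: Bystander, leave alone: steel fork lying on the sink cover, 196x27x13 mm. Origin at the centre of its underside.
- flower_bowl: Bystander, leave alone: white bowl, 140 mm across, 63 mm high. Origin at the centre of its underside.

How it is judged:
By the outcome, as a careful person would: the job done as asked, in the order asked, and still so for the second after the job is handed in, while the arm keeps its last pose, push and grip.
It also fails if it takes over 51 s, if anything falls off the work surface, if the arm or the gripper's body presses on something with over 40 N, if the wrist force passes 120 N, or if a joint passes its speed limit or range.

## Working session

There is one attempt and no reset: what is moved stays moved. The work goes in short steps, Python scripts to look and compute and a tool call to move; the robot and the scene stay as the last step left them, time stands still between calls to the robot, and variables do not carry over. Pictures are saved under pics/ and viewed, at most 10 in all, crops included, and the job is handed in when it is done.

Besides the shell and the picture viewer there is one more tool, called after ">>>" in YAML: its name, and indented under it one key for each argument. jog_arm: Moves the arm, as the interface text tells. Its arguments: {"type":"object","properties":{"motion":{"type":"array"},"grip_force":{"type":"number"}},"required":["motion"]}

```bash
mkdir -p pics; cat > h.py <<'E'
import numpy as np,cv2
from station import bot
from scipy.spatial.transform import Rotation as R
def ray(p,xy,o=None):
    K=np.array(p["camera_matrix"]);u=np.array(xy,float)
    if "T" in p:
        T=np.array(p["T"]);d=np.linalg.inv(K)@[u[0],u[1],1]
    else:
        a=(u[0]-K[0,2])/K[0,0];b=(u[1]-K[1,2])/K[1,1];r=np.hypot(a,b)+1e-12
        d=np.array([a/r*np.sin(r),b/r*np.sin(r),np.cos(r)])
        W=np.eye(4);q=np.array(o["tool_rot"]);W[:3,:3]=R.from_quat(q[[1,2,3,0]]).as_matrix();W[:3,3]=o["eef_pos"]
        T=W@np.array(p["tool_from_camera"])
    d=T[:3,:3]@d
    return T[:3,3],d/np.linalg.norm(d)
def tri(rays):
    A=0;b=0
    for c,d in rays:
        P=np.eye(3)-np.outer(d,d);A=A+P;b=b+P@c
    x=np.linalg.solve(A,b)
    return x,[round(1000*np.linalg.norm((np.eye(3)-np.outer(d,d))@(x-c)),1) for c,d in rays]
def atz(r,z): c,d=r;return c+d*(z-c[2])/d[2]
def save(p,n): cv2.imwrite("pics/"+n,cv2.cvtColor(p["pixels"],cv2.COLOR_RGB2BGR))
E
python3 - <<'E'
from h import *
np.set_printoptions(precision=4,suppress=True)
o=bot.get_obs();print({k:np.round(v,3) for k,v in o.items()})
P={}
for n in("scene","top","wrist"):
    o=bot.get_obs();p=bot.read_camera(n);P[n]=p;save(p,n+"0.png")
names=["clamp","key_1_top","key_2_top","jar","cap","jar_rim","honey_jar","flower_mug","garlic","onion","spice_jar","flower_bowl","fork"]
for t in names:
    rs=[]
    for n in P:
        d=bot.tip_of(t,P[n])
        print(t,n,[(np.round(x["xy"],1).tolist(),round(x["score"],2)) for x in d[:3]])
        if d and n!="wrist": rs.append(ray(P[n],d[0]["xy"]))
    if len(rs)>1: print("   ",*tri(rs))
print(P["wrist"]["tool_from_camera"])
E
```

```text
{'t': np.float64(0.0), 'q': array([ 1.118,  0.478,  0.022,  1.556, -0.011,  1.109, -0.083]), 'joint_vel': array([-0.002, -0.   , -0.   ,  0.   ,  0.001, -0.   , -0.002]), 'joint_torque': array([ -0.001, -59.647,   1.608, -28.12 ,   0.012,   0.01 ,  -0.   ]), 'eef_pos': array([ 0.228, -0.635,  0.204]), 'tool_rot': array([-0.001,  0.985,  0.172, -0.   ]), 'contact_force': array([ 0.604, -0.019, -0.049]), 'torque': array([-0.022,  0.005,  0.012]), 'grasp_force': np.float64(0.0), 'gripper_width': np.float64(1.0)}
clamp scene [([270.0, 252.5], 0.57)]
clamp top []
clamp wrist []
key_1_top scene [([249.9, 255.0], 0.66)]
key_1_top top [([210.1, 222.3], 0.48)]
key_1_top wrist []
    [0.549  0.0563 0.0752] [np.float64(4.4), np.float64(4.4)]
key_2_top scene [([276.9, 373.6], 0.71), ([236.7, 196.7], 0.65), ([284.1, 213.6], 0.58)]
key_2_top top [([250.2, 217.5], 0.64), ([150.0, 287.8], 0.59), ([289.6, 207.8], 0.51)]
key_2_top wrist []
    [ 0.5695 -0.0326 -0.5677] [np.float64(23.9), np.float64(23.9)]
jar scene [([266.5, 239.5], 0.85)]
jar top [([352.5, 194.2], 0.66), ([391.8, 224.3], 0.56), ([251
[... 1057 characters left out ...]
oat64(1.4), np.float64(1.4)]
spice_jar scene [([209.8, 237.9], 0.78)]
spice_jar top [([239.9, 152.6], 0.63), ([362.0, 260.5], 0.59)]
spice_jar wrist []
    [ 0.7453 -0.0198 -0.0124] [np.float64(2.0), np.float64(2.0)]
flower_bowl scene [([340.1, 181.6], 0.97)]
flower_bowl top [([394.7, 222.5], 0.7)]
flower_bowl wrist []
    [ 0.5335 -0.4412  0.0124] [np.float64(1.2), np.float64(1.2)]
fork scene [([301.3, 191.2], 0.43)]
fork top [([251.4, 212.7], 0.7), ([350.5, 192.7], 0.66)]
fork wrist []
    [ 0.5271 -0.0702  0.1942] [np.float64(34.1), np.float64(34.1)]
[[-0.0003 -0.9659 -0.2589  0.0662]
 [ 1.     -0.0005  0.0006  0.0003]
 [-0.0007 -0.2589  0.9659 -0.169 ]
 [ 0.      0.      0.      1.    ]]
```

```bash
python3 - <<'E'
import cv2
a=cv2.imread("pics/scene0.png")[160:320,180:380];b=cv2.imread("pics/top0.png")[130:290,150:350]
cv2.imwrite("pics/c.png",cv2.vconcat([cv2.resize(cv2.hconcat([a,b]),(800,320),interpolation=cv2.INTER_CUBIC)]))
from h import *
p=bot.read_camera("scene");q=bot.read_camera("top")
k1=tri([ray(p,(249.9,255)),ray(q,(210.1,222.3))])
k2=tri([ray(p,(284.1,213.6)),ray(q,(289.6,207.8))]);print(k1,k2)
print([atz(ray(p,x),.058).round(4) for x in((249.9,255),(284.1,213.6))],[atz(ray(q,x),.058).round(4) for x in((210.1,222.3),(289.6,207.8))])
E
```

```text
(array([0.5490339 , 0.05628842, 0.0752483 ]), [np.float64(4.4), np.float64(4.4)]) (array([ 0.57975075, -0.15110483,  0.05047993]), [np.float64(1.6), np.float64(1.6)])
[array([0.5643, 0.0432, 0.058 ]), array([ 0.5762, -0.1417,  0.058 ])] [array([0.5461, 0.0565, 0.058 ]), array([ 0.5777, -0.1514,  0.058 ])]
```

View pics/c.png

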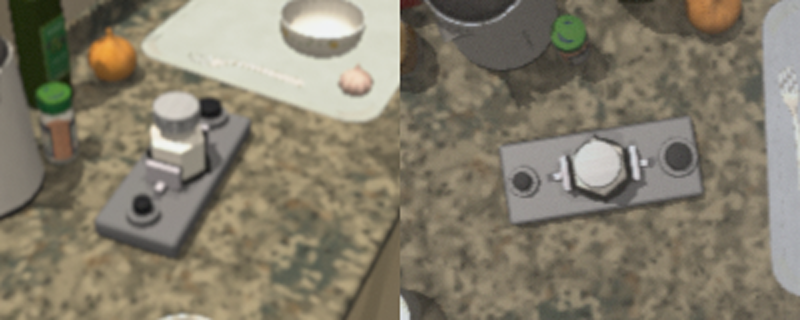

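View pics/scene0.png

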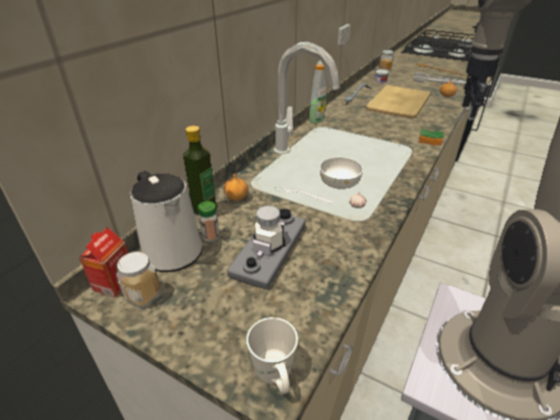

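The crop shows the small key at scene (251,260), top (211,220.5). The large key is at scene (285,214), top (289.5,208.5), and the cap top is at top-view (250,211.5). The clamp lies roughly along world y with the kettle behind it, and the bystanders stand clear.

Next I'll move the wrist camera above the clamp, keeping it high.

```bash
python3 - <<'E'
from h import *
p=bot.read_camera("scene");q=bot.read_camera("top")
for a,b in(((251,260),(211,220.5)),((285,214),(289.5,208.5))):
    print(tri([ray(p,a),ray(q,b)]),atz(ray(q,b),.058).round(4),atz(ray(p,a),.058).round(4))
print(atz(ray(q,(250,211.5)),.126))
o=bot.get_obs();w=np.array(o["tool_rot"]);M=R.from_quat(w[[1,2,3,0]])
print(M.as_matrix().round(3), M.inv().apply(np.array([.50,-.06,.33])-o["eef_pos"])*1000)
E
```

```text
(array([0.55181116, 0.05485716, 0.05699419]), [np.float64(1.3), np.float64(1.3)]) [0.5507 0.0541 0.058 ] [0.5523 0.0562 0.058 ]
(array([ 0.57746526, -0.15106662,  0.05000725]), [np.float64(1.1), np.float64(1.1)]) [ 0.5759 -0.1511  0.058 ] [ 0.5732 -0.1414  0.058 ]
[ 0.56613992 -0.05047964  0.126     ]
[[ 0.941  0.338 -0.   ]
 [ 0.338 -0.941  0.   ]
 [ 0.    -0.    -1.   ]] [ 450.2808028  -449.52697165 -125.18900365]
```

>>> jog_arm:
  motion:
    - [0, 0, 0, 20, -20, -50, 0]
    - [0, 0, 0, 55, -55, -90, 0]
    - [0, 0, 0, 98, -98, -125, 0]
    - [0, 0, 0, 140, -140, -125, 0]
    - [0, 0, 0, 183, -183, -125, 0]
    - [0, 0, 0, 226, -226, -125, 0]
    - [0, 0, 0, 269, -269, -125, 0]
    - [0, 0, 0, 312, -312, -125, 0]
    - [0, 0, 0, 355, -355, -125, 0]
    - [0, 0, 0, 398, -398, -125, 0]

```text
t: 3.55
eef_pos: [0.4688, -0.1244, 0.3302]
tool_rot: [0.0, 0.985, 0.171, 0.0]
contact_force: [0.7, 0.1, -0.1]
gripper_width: -0.004
grasp_force: 0.0
```

>>> jog_arm:
  motion:
    - [0, 0, 0, 30, -30, 0, 0]
    - [0, 0, 0, 50, -50, 0, 0]
    - [0, 0, 0, 50, -50, 0, 0]
    - [0, 0, 0, 50, -50, 0, 0]

```text
t: 4.05
eef_pos: [0.4981, -0.0633, 0.3297]
tool_rot: [0.0, 0.985, 0.171, -0.0]
contact_force: [0.3, -0.4, -0.6]
gripper_width: 0.005
grasp_force: 0.0
```

```bash
cat > look.py <<'E'
from h import *
import sys
np.set_printoptions(precision=4,suppress=True)
o=bot.get_obs();p=bot.read_camera("wrist");save(p,sys.argv[1])
print(o["t"],o["eef_pos"],o["q"],o["tool_rot"],o["contact_force"],o["torque"],o["gripper_width"],o["grasp_force"])
for t,z in(("key_1_top",.058),("key_2_top",.058),("jar_rim",.116),("cap",.102),("jar",.032),("clamp",0)):
    for x in bot.tip_of(t,p)[:3]: print(t,np.round(x["xy"],1),round(x["score"],2),atz(ray(p,x["xy"],o),z))
    for x in bot.spot_in(t,p)[:2]: print("   spot",np.round(x["xy"],1),round(x["score"],2))
E
python3 look.py w1.png
```

```text
4.05 [ 0.4981 -0.0633  0.3297] [ 0.3932  0.1165 -0.4272  1.7668  0.0511  1.2694 -1.2737] [ 0.0003  0.9853  0.171  -0.0002] [ 0.316  -0.3863 -0.5855] [ 0.0201  0.0225 -0.0034] 0.004979217766728024 0.0
key_1_top [207.9 107.3] 0.54 [0.555  0.0575 0.058 ]
key_2_top [357.4 138.3] 0.93 [ 0.5838 -0.1486  0.058 ]
   spot [355.5 137.2] 0.91
   spot [419.7 261.5] 0.74
cap [281.2 121.2] 0.89 [ 0.5677 -0.0428  0.102 ]
   spot [283.3 116.2] 0.81
   spot [206.3 105.1] 0.26
   spot [283.  117.4] 0.69
   spot [261.7 133.8] 0.59
   spot [272.1 143.8] 0.83
   spot [317.9 132.2] 0.38
```

View pics/w1.png

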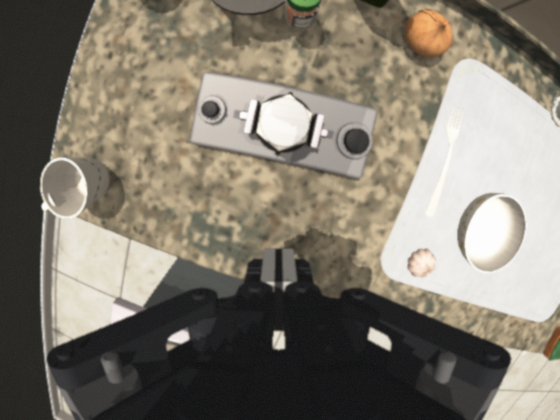

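The wrist view shows the small key at (210,109), the large key at (355,138) and the cap at (283,119), all consistent with the other views. I'm moving over the small key.

>>> jog_arm:
  motion:
    - [0, 0, 0, 30, -30, 30, 0]
    - [0, 0, 0, 60, -60, 65, 0]
    - [0, 0, 0, 92, -93, 110, 0]
    - [0, 0, 0, 92, -93, 160, 0]
    - [0, 0, 0, 92, -93, 200, 0]
    - [0, 0, 0, 92, -93, 220, 0]
    - [0, 0, 0, 92, -93, 220, 0]
    - [0, 0, 0, 92, -93, 220, 0]

```text
t: 5.7
eef_pos: [0.5544, 0.0567, 0.1108]
tool_rot: [-0.0, 0.985, 0.172, 0.001]
contact_force: [0.7, -0.6, 0.0]
gripper_width: -0.002
grasp_force: 0.0
```

```bash
python3 look.py w2.png
```

```text
5.7 [0.5544 0.0567 0.1108] [ 0.1573  0.4357 -0.4677  1.9029  0.254   0.8594 -1.6658] [-0.      0.9852  0.1715  0.0008] [ 0.7127 -0.5829  0.033 ] [ 0.0233  0.025  -0.0334] -0.001690251345795298 0.0
key_1_top [276.  223.1] 0.9 [0.5524 0.0572 0.058 ]
key_1_top [415.1  43.7] 0.27 [0.7114 0.0082 0.058 ]
   spot [276.6 220. ] 0.69
key_2_top [502.4 267.9] 0.67 [ 0.5798 -0.1506  0.058 ]
   spot [495.7 262.1] 0.64
   spot [276.9 220.4] 0.44
   spot [394.8 234.3] 0.57
cap [430.6 265.9] 0.86 [ 0.571 -0.043  0.102]
   spot [441.2 273.5] 0.74
jar [397.3 237.5] 0.9 [ 0.5671 -0.0464  0.032 ]
   spot [393.  229.4] 0.87
   spot [548.8 305.8] 0.52
clamp [388.2 224.7] 0.97 [ 0.5692 -0.0481  0.    ]
clamp [277.7 222.9] 0.17 [0.5363 0.0502 0.    ]
   spot [340.3 209.3] 0.89
```

View pics/w2.png

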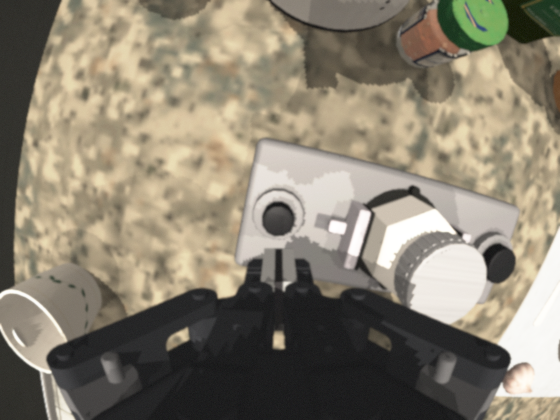

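The wrist view shows the small key's top at about (276,222), straight under the fingertips, and the estimate agrees within 2 mm. Pressing it now.

>>> jog_arm:
  motion:
    - [0, 0, 0, -2, 0, 30, 0]
    - [0, 0, 0, -2, 0, 45, 0]
    - [0, 0, 0, -2, 0, 52, 0]
    - [0, 0, 0, -2, 0, 56, 0]
    - [0, 0, 0, -2, 0, 59, 0]
    - [0, 0, 0, -2, 0, 62, 0]
    - [0, 0, 0, -2, 0, 64, 0]
    - [0, 0, 0, -2, 0, 64, 0]
    - [0, 0, 0, -2, 0, 64, 0]

```text
t: 7.48
eef_pos: [0.5517, 0.0557, 0.0459]
tool_rot: [0.0, 0.985, 0.172, 0.0]
contact_force: [0.7, -0.5, -0.4]
gripper_width: -0.0
grasp_force: 0.0
```

```bash
python3 look.py w3.png; python3 -c "
import cv2;a=cv2.imread('pics/w3.png')[100:320,180:460];cv2.imwrite('pics/w3c.png',cv2.resize(a,None,fx=2.5,fy=2.5))"
```

```text
7.475 [0.5517 0.0557 0.0459] [ 0.1255  0.5228 -0.4315  1.9496  0.3168  0.7349 -1.7187] [0.     0.9852 0.1715 0.0001] [ 0.7439 -0.5292 -0.4102] [-0.0039 -0.0008 -0.0374] -0.0001502483836334155 0.0
key_1_top [276.  249.1] 0.97 [0.5553 0.0578 0.058 ]
   spot [275.7 238.9] 0.72
key_2_top [545.9 297.6] 0.84 [ 0.5795 -0.148   0.058 ]
   spot [548.4 282.1] 0.67
   spot [442.7 264. ] 0.88
cap [481.1 319.6] 0.59 [ 0.5677 -0.0439  0.102 ]
   spot [510.2 310.1] 0.97
jar [432.4 260.1] 0.95 [ 0.5712 -0.0466  0.032 ]
jar [415.9 248.4] 0.54 [ 0.5749 -0.0306  0.032 ]
   spot [440.4 262. ] 0.57
clamp [415.4 250.9] 0.6 [ 0.5661 -0.0501  0.    ]
   spot [352.4 220.4] 0.79
```

View pics/w3c.png

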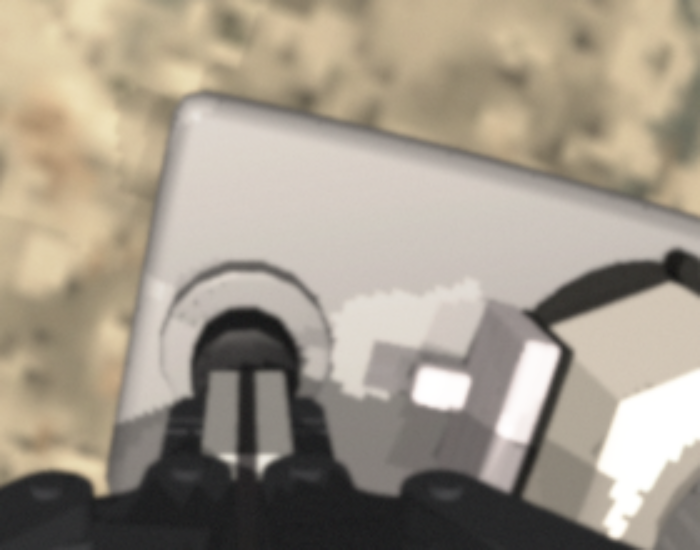

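The crop shows the closed fingertips over the black key top, centred in the collar, but no force is being read. I'll check the key's height.

```bash
python3 - <<'E'
from h import *
p=bot.read_camera("wrist");q=[.0,.9852,.1715,0]
V=[([.4981,-.0633,.3297],(207.9,107.3)),([.5544,.0567,.1108],(276,223.1)),([.5517,.0557,.0459],(276,249.1))]
r=[ray(p,x,dict(eef_pos=e,tool_rot=q)) for e,x in V]
print(tri(r[:2]),tri(r[1:]),tri(r))
V2=[([.4981,-.0633,.3297],(357.4,138.3)),([.5544,.0567,.1108],(502.4,267.9)),([.5517,.0557,.0459],(545.9,297.6))]
print(tri([ray(p,x,dict(eef_pos=e,tool_rot=q)) for e,x in V2]))
# where TCP itself projects: camera point of tool origin
T=np.linalg.inv(np.array(p["tool_from_camera"]));K=np.array(p["camera_matrix"])
for zz in(0,-.006,-.013):
    c=T[:3,:3]@[0,0,zz]+T[:3,3];th=np.arctan2(np.hypot(c[0],c[1]),c[2]);u=c[:2]/np.hypot(c[0],c[1])*th
    print(zz,K[0,0]*u[0]+K[0,2],K[1,1]*u[1]+K[1,2])
o=bot.get_obs();print(o["contact_force"],o["joint_torque"])
E
```

```text
(array([0.55444007, 0.05718829, 0.06295196]), [np.float64(0.8), np.float64(0.8)]) (array([0.54308935, 0.05389429, 0.02582707]), [np.float64(0.2), np.float64(0.2)]) (array([0.55448626, 0.0575857 , 0.05935054]), [np.float64(0.5), np.float64(1.7), np.float64(1.2)])
(array([ 0.58124422, -0.14746243,  0.05989473]), [np.float64(2.7), np.float64(1.3), np.float64(2.0)])
0 277.54209447911984 247.823113993773
-0.006 277.5265143525338 251.86537842782593
-0.013 277.50713167388955 256.91644678969135
[-0.0988024   0.18550502 -0.29350304] [ 1.21294128e-03 -5.25038624e+01 -4.83639657e+00 -2.00337517e+01
  9.05883615e-03  1.28146705e-03  1.76921890e-06]
```

>>> jog_arm:
  motion:
    - [0, 0, 0, 0, 0, 1, 0]
    - [0, 0, 0, 0, 0, 2, 0]
    - [0, 0, 0, 0, 0, 2, 0]

```text
t: 8.55
eef_pos: [0.5515, 0.0557, 0.0437]
tool_rot: [-0.0, 0.985, 0.172, -0.0]
contact_force: [0.0, -0.2, 0.5]
gripper_width: -0.0
grasp_force: 0.0
```

```bash
python3 - <<'E'
from h import *
P=[bot.read_camera(n) for n in("scene","top","wrist")]
c=[P[0]["pixels"][210:290,200:300],P[1]["pixels"][180:260,170:270],P[2]["pixels"][160:320,180:380]]
a=[cv2.resize(x,(400,300) if i>1 else (400,300),interpolation=cv2.INTER_CUBIC) for i,x in enumerate(c)]
b=cv2.imread("pics/w2.png")[130:290,220:420,::-1]
im=np.vstack([np.hstack(a[:2]),np.hstack([a[2],cv2.resize(b,(400,300))])])
cv2.imwrite("pics/m.png",im[:,:,::-1])
E
```

```text
(no output)
```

View pics/m.png

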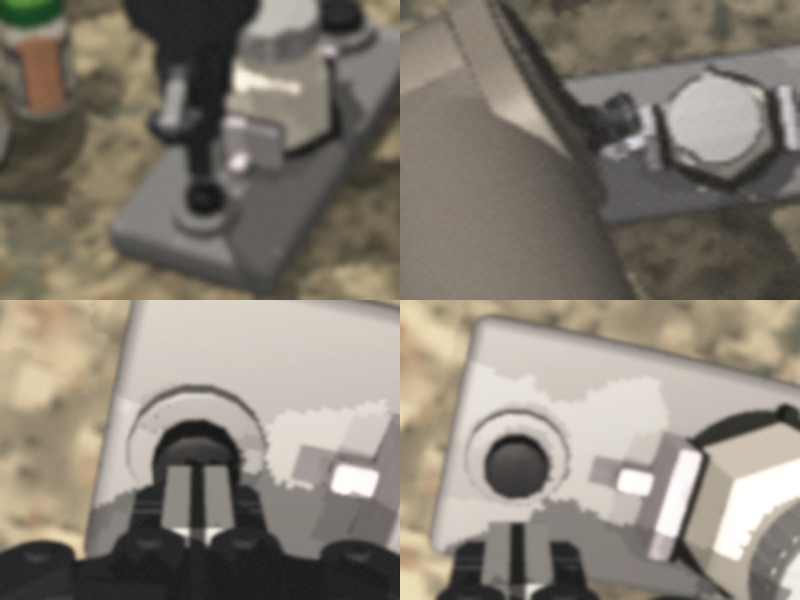

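The montage shows the closed fingertips meeting the key's black top disc, with tip and key adjacent in both views. Still no load, so I'll go down a little at a time, watching the force.

>>> jog_arm:
  motion:
    - [0, 0, 0, 0, 0, 1, 0]
    - [0, 0, 0, 0, 0, 2, 0]
    - [0, 0, 0, 0, 0, 3, 0]
    - [0, 0, 0, 0, 0, 3, 0]

```text
t: 9.2
eef_pos: [0.5516, 0.0557, 0.0407]
tool_rot: [-0.0, 0.985, 0.172, -0.0]
contact_force: [0.8, 0.1, -0.7]
gripper_width: -0.003
grasp_force: 0.0
```

>>> jog_arm:
  motion:
    - [0, 0, 0, 0, 0, 1, 0]
    - [0, 0, 0, 0, 0, 2, 0]
    - [0, 0, 0, 0, 0, 3, 0]
    - [0, 0, 0, 0, 0, 3, 0]

```text
t: 9.7
eef_pos: [0.5516, 0.0557, 0.0377]
tool_rot: [-0.0, 0.985, 0.172, -0.0]
contact_force: [0.3, -0.2, 0.4]
gripper_width: -0.003
grasp_force: 0.0
```

```bash
python3 - <<'E'
from h import *
P=[bot.read_camera(n) for n in("scene","wrist")]
def pr(p,X):
    T=np.linalg.inv(np.array(p["T"]));c=T[:3,:3]@X+T[:3,3];u=np.array(p["camera_matrix"])@c;return (u[:2]/u[2]).round(1)
for z in(.0377,.045,.05,.058,.065): print(z,pr(P[0],np.array([.5516,.0557,z])))
a=cv2.resize(P[0]["pixels"][225:285,220:280],(400,400),interpolation=cv2.INTER_CUBIC)
b=cv2.resize(cv2.imread("pics/scene0.png")[225:285,220:280,::-1],(400,400),interpolation=cv2.INTER_CUBIC)
cv2.imwrite("pics/m2.png",np.hstack([a,b])[:,:,::-1])
print(bot.get_obs()["contact_force"])
E
```

```text
0.0377 [251.8 266.1]
0.045 [251.7 263.9]
0.05 [251.6 262.4]
0.058 [251.4 260. ]
0.065 [251.2 257.8]
[0.48227179 0.02468659 0.7406007 ]
```

View pics/m2.png

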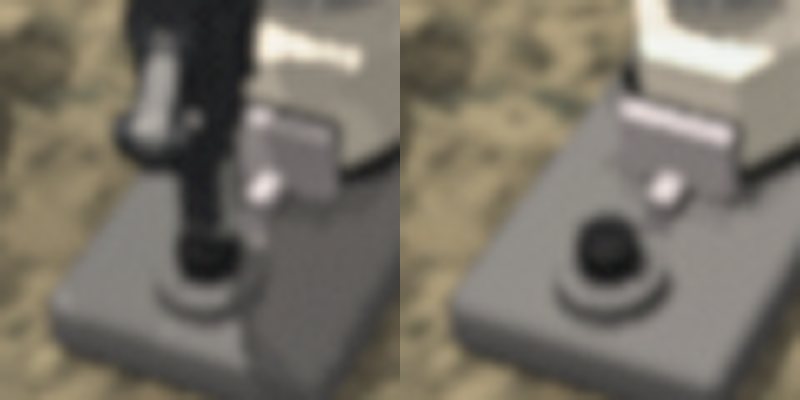

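The pair shows the finger column ending on the black key disc at about (208,245) in the left crop, with the key free at (608,237) on the right. The finger is over the key but seems unloaded, so I'll continue down gently.

>>> jog_arm:
  motion:
    - [0, 0, 0, 0, 0, 1, 0]
    - [0, 0, 0, 0, 0, 2, 0]
    - [0, 0, 0, 0, 0, 3, 0]
    - [0, 0, 0, 0, 0, 4, 0]
    - [0, 0, 0, 0, 0, 4, 0]

```text
t: 10.42
eef_pos: [0.5516, 0.0557, 0.0337]
tool_rot: [0.0, 0.985, 0.172, -0.0]
contact_force: [0.1, -1.0, -0.9]
gripper_width: -0.001
grasp_force: 0.0
```

>>> jog_arm:
  motion:
    - [0, 0, 0, 0, 0, 1, 0]
    - [0, 0, 0, 0, 0, 2, 0]
    - [0, 0, 0, 0, 0, 3, 0]
    - [0, 0, 0, 0, 0, 3, 0]

```text
t: 10.92
eef_pos: [0.5517, 0.0557, 0.0308]
tool_rot: [0.0, 0.985, 0.172, 0.0]
contact_force: [-0.9, -0.8, 1.5]
gripper_width: -0.001
grasp_force: 0.6
```

```bash
python3 look.py w4.png; python3 - <<'E'
import cv2,numpy as np
a=cv2.imread('pics/w4.png')[140:340,160:460];b=cv2.imread('pics/w3.png')[140:340,160:460]
cv2.imwrite('pics/w4c.png',cv2.resize(np.hstack([a,b]),(800,266)))
E
```

```text
10.925 [0.5517 0.0557 0.0308] [ 0.1162  0.5451 -0.4207  1.9569  0.3323  0.7067 -1.7318] [0.     0.9852 0.1715 0.    ] [-0.894  -0.8117  1.4507] [-0.063  0.053 -0.026] -0.0008633043941757198 0.5616133287549019
   spot [276.4 242.9] 0.58
key_2_top [499.3 333.1] 0.43 [ 0.5497 -0.099   0.058 ]
   spot [489.6  18.1] 0.74
   spot [552.6 283.9] 0.55
jar_rim [541.3 402.7] 0.15 [ 0.5392 -0.1032  0.116 ]
   spot [458.8 275.2] 0.76
   spot [488.5  17.1] 0.27
cap [500.6 337. ] 0.95 [ 0.5679 -0.0468  0.102 ]
cap [459.   13.1] 0.35 [0.6752 0.0349 0.102 ]
   spot [520.2 330.4] 0.83
   spot [ 24.4 348.1] 0.54
jar [441.5 272.1] 0.56 [ 0.5694 -0.0471  0.032 ]
jar [459.4  19.1] 0.39 [0.7151 0.003  0.032 ]
   spot [458.  270.9] 0.79
   spot [545.7 408.6] 0.51
clamp [420.6 256.5] 0.61 [ 0.5668 -0.0473  0.    ]
   spot [356.8 219.3] 0.97
   spot [553.3 285.8] 0.73
```

View pics/w4c.png

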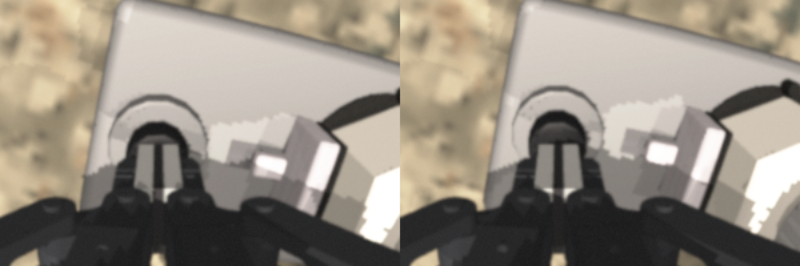

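The tips have just met the key (1.5 N), so the real fingertip end is about 27 mm behind the reported TCP. I'm pressing from here.

>>> jog_arm:
  motion:
    - [0, 0, 0, 0, 0, 2, 0]
    - [0, 0, 0, 0, 0, 4, 0]
    - [0, 0, 0, 0, 0, 6, 0]
    - [0, 0, 0, 0, 0, 8, 0]
    - [0, 0, 0, 0, 0, 8, 0]

```text
t: 12.2
eef_pos: [0.5518, 0.0558, 0.0237]
tool_rot: [0.0, 0.985, 0.172, 0.0]
contact_force: [-3.5, -0.6, 11.7]
gripper_width: 0.003
grasp_force: 5.8
```

>>> jog_arm:
  motion:
    - [0, 0, 0, 0, 0, 2, 0]
    - [0, 0, 0, 0, 0, 3, 0]
    - [0, 0, 0, 0, 0, 4, 0]
    - [0, 0, 0, 0, 0, 4, 0]

```text
t: 12.7
eef_pos: [0.5518, 0.0557, 0.02]
tool_rot: [0.0, 0.985, 0.172, 0.0]
contact_force: [-4.4, -1.0, 16.2]
gripper_width: -0.001
grasp_force: 8.2
```

>>> jog_arm:
  motion:
    - [0, 0, 0, 0, 0, 1, 0]
    - [0, 0, 0, 0, 0, 2, 0]
    - [0, 0, 0, 0, 0, 3, 0]
    - [0, 0, 0, 0, 0, 3, 0]

```text
t: 13.2
eef_pos: [0.552, 0.0557, 0.0197]
tool_rot: [0.001, 0.985, 0.171, 0.0]
contact_force: [-13.7, -3.4, 43.3]
gripper_width: 0.005
grasp_force: 21.7
```

The stop is felt at z=0.0197 with 43 N, so the small key is home. I'll lift it off and cross above the cap to the large key.

>>> jog_arm:
  motion:
    - [0, 0, 0, 0, 0, -15, 0]
    - [0, 0, 0, 0, 0, -60, 0]
    - [0, 0, 0, 0, 0, -110, 0]
    - [0, 0, 0, 0, 0, -140, 0]
    - [0, 0, 0, -12, 50, -140, 0]
    - [0, 0, 0, -24, 105, -140, 0]
    - [0, 0, 0, -35, 160, -140, 0]
    - [0, 0, 0, -44, 202, -130, 0]
    - [0, 0, 0, -44, 202, -85, 0]
    - [0, 0, 0, -44, 202, -70, 0]

```text
t: 14.45
eef_pos: [0.5765, -0.1494, 0.0832]
tool_rot: [-0.001, 0.985, 0.171, -0.002]
contact_force: [-0.0, 0.7, -0.7]
gripper_width: 0.0
grasp_force: 0.0
```

>>> jog_arm:
  motion:
    - [0, 0, 0, 0, 0, 0, 0]
    - [0, 0, 0, 0, 0, 0, 0]

```text
t: 14.7
eef_pos: [0.5797, -0.1484, 0.0872]
tool_rot: [0.0, 0.985, 0.172, 0.001]
contact_force: [0.8, -0.6, 0.8]
gripper_width: -0.002
grasp_force: 0.0
```

```bash
python3 look.py w5.png; python3 - <<'E'
from h import *
for n in("scene","top"):
    p=bot.read_camera(n)
    print(n,[(np.round(x["xy"],1),round(x["score"],2)) for x in bot.tip_of("key_1_top",p)[:2]])
E
```

```text
14.7 [ 0.5797 -0.1484  0.0872] [ 0.4453  0.5154 -0.3933  1.8257  0.2544  0.8479 -1.2957] [0.0002 0.9851 0.1722 0.001 ] [ 0.7607 -0.579   0.7554] [-0.0592 -0.0772  0.0632] -0.0022901891644656423 0.0
key_1_top [ 16.8 172.4] 0.92 [0.5526 0.0599 0.058 ]
key_1_top [462.3 240.1] 0.57 [ 0.6175 -0.2782  0.058 ]
   spot [ 23.5 169. ] 0.98
key_2_top [281.3 229.2] 0.91 [ 0.5819 -0.1502  0.058 ]
   spot [280.6 224.9] 0.8
   spot [151.4 179. ] 0.27
   spot [151.1 185.7] 0.97
cap [ 95.7 213.8] 0.85 [ 0.5679 -0.0462  0.102 ]
   spot [ 86.  216.2] 0.74
   spot [440.5  15.8] 0.22
jar [143.2 185.4] 0.63 [ 0.5707 -0.0456  0.032 ]
   spot [149.9 179.3] 0.76
   spot [213.  172.5] 0.81
   spot [ 26.8 171.5] 0.59
scene [(array([248.5, 257.7]), 0.63)]
top [(array([212. , 217.9]), 0.61)]
```

>>> jog_arm:
  motion:
    - [0, 0, 0, 1, 2, 30, 0]
    - [0, 0, 0, 1, 2, 48, 0]
    - [0, 0, 0, 1, 2, 55, 0]
    - [0, 0, 0, 1, 2, 58, 0]
    - [0, 0, 0, 1, 2, 61, 0]
    - [0, 0, 0, 1, 2, 64, 0]
    - [0, 0, 0, 1, 2, 67, 0]
    - [0, 0, 0, 1, 2, 68, 0]
    - [0, 0, 0, 1, 2, 68, 0]

```text
t: 16.68
eef_pos: [0.5791, -0.1508, 0.02]
tool_rot: [0.0, 0.985, 0.171, -0.001]
contact_force: [-10.2, 1.5, 20.2]
gripper_width: 0.001
grasp_force: 9.9
```

>>> jog_arm:
  motion:
    - [0, 0, 0, 0, 0, 1, 0]
    - [0, 0, 0, 0, 0, 2, 0]
    - [0, 0, 0, 0, 0, 2, 0]

```text
t: 17.05
eef_pos: [0.5792, -0.1508, 0.0198]
tool_rot: [0.001, 0.985, 0.171, -0.001]
contact_force: [-16.6, 2.2, 36.7]
gripper_width: 0.001
grasp_force: 18.0
```

Both keys are home, with the same hard stop at z=0.0198. I'll lift off, open the fingers, pre-turn the wrist clockwise and hover over the cap.

>>> jog_arm:
  motion:
    - [0, 0, 0, 0, 0, -15, 0]
    - [0, 0, 0, 0, 0, -65, 0]
    - [0, 0, 0, 0, 0, -115, 0]
    - [0, 0, 0, 0, 0, -140, 85]
    - [0, 0, 0.12, 8, -30, -140, 85]
    - [0, 0, 0.26, 16, -66, -140, 85]
    - [0, 0, 0.4, 24, -101, -140, 85]
    - [0, 0, 0.4, 24, -101, -140, 85]
    - [0, 0, 0.4, 24, -101, -140, 85]
    - [0, 0, 0.4, 24, -101, -140, 85]

```text
t: 18.3
eef_pos: [0.5687, -0.0491, 0.1559]
tool_rot: [0.0, 1.0, -0.028, 0.0]
contact_force: [-0.1, -0.3, 1.0]
gripper_width: 0.993
grasp_force: 0.0
```

```bash
python3 look.py w6.png; python3 - <<'E'
from h import *
p=bot.read_camera("scene");q=bot.read_camera("top")
for t in("cap","jar_rim"):
  for c in(p,q):
    for x in bot.tip_of(t,c)[:1]: print(t,np.round(x["xy"],1),atz(ray(c,x["xy"]),.102 if t=="cap" else .116).round(4))
E
```

```text
18.3 [ 0.5687 -0.0491  0.1559] [ 0.2702  0.3854 -0.3699  1.8383  0.1687  0.9483 -1.801 ] [ 0.0002  0.9996 -0.0283  0.0001] [-0.1055 -0.3135  1.049 ] [-0.0475  0.0361 -0.0425] 0.9928029618999439 0.0
key_1_top [160.1 230. ] 0.7 [0.5525 0.0587 0.058 ]
   spot [164.9 223.4] 0.75
   spot [228.4 209.1] 0.59
key_2_top [393.2 185.6] 0.73 [ 0.5812 -0.1501  0.058 ]
   spot [389.5 181.6] 0.95
   spot [276.6 180.3] 0.77
cap [274.8 220.3] 0.81 [ 0.569  -0.0467  0.102 ]
   spot [274.9 223.1] 0.73
   spot [274.3 178.3] 0.96
clamp [503.7 144.3] 0.65 [ 0.6152 -0.3193  0.    ]
clamp [391.5 185.3] 0.22 [ 0.57   -0.1693  0.    ]
   spot [311.6 179.5] 0.81
   spot [163.4 224.4] 0.52
cap [267.7 217.6] [ 0.5743 -0.0556  0.102 ]
cap [238.4 155.5] [ 0.71   -0.0242  0.102 ]
jar_rim [271.1 212.4] [ 0.5683 -0.0628  0.116 ]
```

View pics/w6.png

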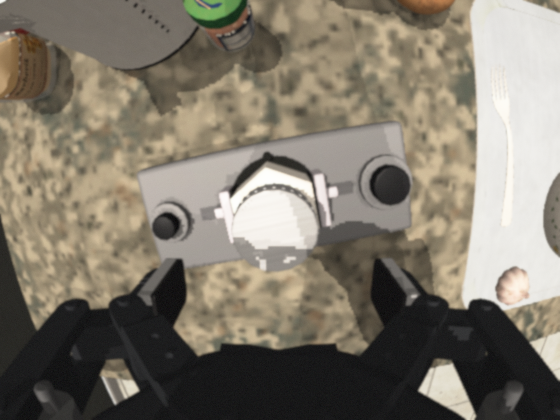

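The wrist view shows both jaws against the jar, the cap's top disc centred at about (276,229), and the open fingers symmetric about column 278. Next I'll compute the offset.

```bash
python3 - <<'E'
from h import *
o=bot.get_obs();p=bot.read_camera("wrist")
g=cv2.cvtColor(p["pixels"],cv2.COLOR_RGB2GRAY)
X=atz(ray(p,(276,229),o),.126);print(X,o["eef_pos"])
w=np.array(o["tool_rot"]);M=R.from_quat(w[[1,2,3,0]])
for c in(X,[.5675,-.047,.126]): print(M.inv().apply(np.array(c)-o["eef_pos"])*1000)
E
```

```text
[ 0.5701014  -0.04630036  0.126     ] [ 0.56858263 -0.04760673  0.15580004]
[ 1.44440897 -1.38759157 29.80006181]
[-1.11444192 -0.54553461 29.8000463 ]
```

>>> jog_arm:
  motion:
    - [0, 0, 0, 0, -1, 30, 85]
    - [0, 0, 0, 0, -1, 60, 85]
    - [0, 0, 0, 0, -1, 82, 85]
    - [0, 0, 0, 0, -1, 90, 85]
    - [0, 0, 0, 0, -1, 91, 85]
    - [0, 0, 0, 0, -1, 91, 85]

```text
t: 20.05
eef_pos: [0.5694, -0.0466, 0.0657]
tool_rot: [0.0, 1.0, -0.028, 0.001]
contact_force: [0.5, -0.3, -0.1]
gripper_width: 0.994
grasp_force: 0.0
```

>>> jog_arm:
  motion:
    - [0, 0, 0, 0, 0, 0, 50]
    - [0, 0, 0, 0, 0, 0, 50]
    - [0, 0, 0, 0, 0, 0, 50]
    - [0, 0, 0, 0, 0, 0, 50]
    - [0, 0, 0, 0, 0, 0, 50]
    - [0, 0, 0, 0, 0, 0, 50]
  grip_force: 60

```text
t: 20.8
eef_pos: [0.5691, -0.0465, 0.0658]
tool_rot: [0.0, 1.0, -0.028, 0.001]
contact_force: [-1.6, 0.0, 3.9]
gripper_width: 0.648
grasp_force: 62.2
```

Gripped at about 55 mm and 62 N, so it's the cap. Turning anticlockwise.

>>> jog_arm:
  motion:
    - [0, 0, -0.06, 0, 0, 0, 50]
    - [0, 0, -0.14, 0, 0, 0, 50]
    - [0, 0, -0.22, 0, 0, 0, 50]
    - [0, 0, -0.3, 0, 0, 0, 50]
    - [0, 0, -0.38, 0, 0, 0, 50]
    - [0, 0, -0.46, 0, 0, 0, 50]

```text
t: 21.55
eef_pos: [0.5701, -0.0462, 0.0666]
tool_rot: [0.0, 0.979, 0.202, 0.001]
contact_force: [-1.7, 0.8, 9.5]
gripper_width: 0.652
grasp_force: 62.7
```

```bash
python3 -c "
from h import *
o=bot.get_obs();print({k:np.round(o[k],3) for k in('t','q','eef_pos','tool_rot','contact_force','torque','grasp_force')})"
```

```text
{'t': np.float64(21.55), 'q': array([ 0.323,  0.517, -0.453,  1.899,  0.309,  0.791, -1.461]), 'eef_pos': array([ 0.57 , -0.046,  0.067]), 'tool_rot': array([0.   , 0.979, 0.202, 0.001]), 'contact_force': array([-1.655,  0.78 ,  9.515]), 'torque': array([ 0.237,  0.329, -0.137]), 'grasp_force': np.float64(62.67)}
```

>>> jog_arm:
  motion:
    - [0, 0, -0.08, 0, 0, -0.5, 50]
    - [0, 0, -0.16, 0, 0, -1, 50]
    - [0, 0, -0.24, 0, 0, -1, 50]
    - [0, 0, -0.32, 0, 0, -1, 50]
    - [0, 0, -0.4, 0, 0, -1, 50]
    - [0, 0, -0.48, 0, 0, -1, 50]
    - [0, 0, -0.54, 0, 0, -1, 50]
    - [0, 0, -0.54, 0, 0, -1, 50]

```text
t: 22.55
eef_pos: [0.5695, -0.0448, 0.0676]
tool_rot: [-0.0, 0.89, 0.456, 0.001]
contact_force: [-3.1, 4.2, 11.3]
gripper_width: 0.652
grasp_force: 62.8
```

```bash
python3 -c "
from h import *
o=bot.get_obs();print({k:np.round(o[k],3) for k in('t','q','eef_pos','tool_rot','contact_force','torque','grasp_force')});q=o['tool_rot'];print(np.degrees(2*(np.arctan2(q[2],q[1])-np.arctan2(-.0283,.9996))))"
```

```text
{'t': np.float64(22.55), 'q': array([ 0.418,  0.542, -0.583,  1.893,  0.397,  0.821, -0.997]), 'eef_pos': array([ 0.569, -0.045,  0.068]), 'tool_rot': array([-0.   ,  0.89 ,  0.456,  0.001]), 'contact_force': array([-3.124,  4.175, 11.345]), 'torque': array([ 0.697,  0.772, -0.042]), 'grasp_force': np.float64(62.836)}
57.46215034833411
```

Turned 57.5° with the drag torque nearly gone and the liner pushing up. I'll test with a small lift.

>>> jog_arm:
  motion:
    - [0, 0, 0, 0, 0, -1, 50]
    - [0, 0, 0, 0, 0, -2, 50]
    - [0, 0, 0, 0, 0, -3, 50]
    - [0, 0, 0, 0, 0, -3, 50]

```text
t: 23.05
eef_pos: [0.5689, -0.0459, 0.0694]
tool_rot: [-0.0, 0.89, 0.455, 0.0]
contact_force: [-1.6, 2.3, 7.1]
gripper_width: 0.647
grasp_force: 63.4
```

>>> jog_arm:
  motion:
    - [0, 0, 0, 0, 0, -1, 50]
    - [0, 0, 0, 0, 0, -2, 50]
    - [0, 0, 0, 0, 0, -3, 50]
    - [0, 0, 0, 0, 0, -4, 50]
    - [0, 0, 0, 0, 0, -4, 50]

```text
t: 23.68
eef_pos: [0.5686, -0.0469, 0.0729]
tool_rot: [0.0, 0.891, 0.455, -0.0]
contact_force: [-0.1, 0.2, -0.8]
gripper_width: 0.655
grasp_force: 63.5
```

The force is −0.8 N, just the cap's own weight, so it's free. I'll lift it to about 3 cm above the mouth.

>>> jog_arm:
  motion:
    - [0, 0, 0, 0, 0, -4, 50]
    - [0, 0, 0, 0, 0, -9, 50]
    - [0, 0, 0, 0, 0, -15, 50]
    - [0, 0, 0, 0, 0, -22, 50]
    - [0, 0, 0, 0, 0, -29, 50]
    - [0, 0, 0, 0, 0, -34, 50]
    - [0, 0, 0, 0, 0, -36, 50]
    - [0, 0, 0, 0, 0, -36, 50]
    - [0, 0, 0, 0, 0, -36, 50]

```text
t: 24.8
eef_pos: [0.5684, -0.0467, 0.1085]
tool_rot: [-0.0, 0.89, 0.455, -0.0]
contact_force: [-0.7, -0.4, -1.6]
gripper_width: 0.648
grasp_force: 63.6
```

```bash
python3 look.py w7.png; python3 - <<'E'
from h import *
p=bot.read_camera("scene");a=p["pixels"][170:290,190:330]
w=cv2.imread("pics/w7.png")[130:330,160:400,::-1]
cv2.imwrite("pics/fin.png",np.hstack([cv2.resize(a,(400,343),interpolation=cv2.INTER_CUBIC),cv2.resize(w,(400,343))])[:,:,::-1])
E
```

```text
24.8 [ 0.5684 -0.0467  0.1085] [ 0.4444  0.4883 -0.6094  1.8652  0.3507  0.8968 -0.9586] [-0.0001  0.8905  0.455  -0.0002] [-0.7128 -0.4401 -1.6094] [ 0.0035 -0.0364  0.006 ] 0.6481492753610443 63.55538299307227
key_1_top [279.9 211.7] 0.69 [ 0.574  -0.0423  0.058 ]
key_1_top [171.  116.1] 0.57 [0.5532 0.0572 0.058 ]
   spot [172.3 116. ] 0.81
   spot [279.4 205.7] 0.91
   spot [236.4 176. ] 0.4
cap [277.5 276.6] 0.81 [ 0.5561 -0.0644  0.102 ]
   spot [275.1 283.3] 0.69
jar [278.1 212.5] 0.86 [ 0.5685 -0.0477  0.032 ]
   spot [277.5 203.1] 0.93
   spot [227.4 157.4] 0.74
```

View pics/fin.png

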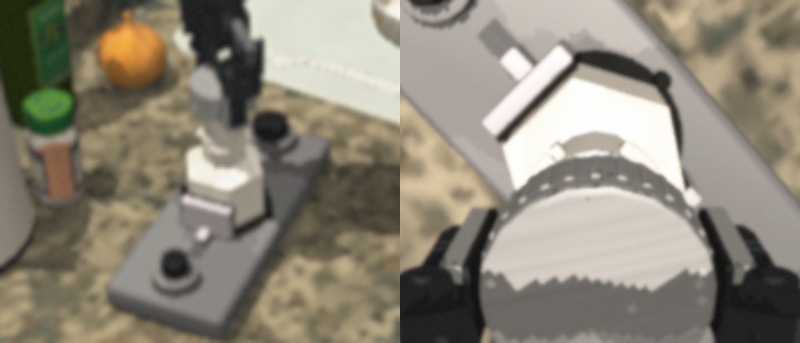

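The final picture shows the cap held level between the fingers, clear of and above the jar's neck. The jar is still in the closed jaws and both keys are up. By arm travel the cap's edge is about 29 mm above the rim, so I'm handing in.

```bash
python3 -c "
from station import bot
print(bot.hand_in())"
```

```text
the job is handed in; nothing more can be done
None
```

The job is handed in: the small key then the large one were pressed to their stops and released, the cap was turned 57.5° anticlockwise until free, and it is held level about 3 cm above the jar's mouth with the jar still in the clamp (24.8 s of the 51 s used).

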